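Refit the tommy bar in a bench vise

ROBOT

A 6-joint arm with a two-finger parallel gripper is mounted at the origin on the work surface. World frame = base frame: x ahead of the robot, y to its left, z up, the work surface at z = 0. Lengths are in m, angles in degrees, forces in N, time in s.
With the tool pointing down it reaches from about 0.35 to 0.8 m from the base axis. Payload 7.3 kg.
Tool frame: the origin (TCP) lies midway between the tips of the shut fingers; the grasp point (between the pads) lies 19 mm behind it (arm.tcp_to_grasp is the distance from the TCP to the grasp point, in m); z points along the fingers, y is the line along which they close (so a half turn about z gives the same grasp; the last joint's range is limited). The gripper opens to 85 mm and grips with 20 to 120 N. Pads are 22 mm wide; open, the fingers measure 114 mm over their backs; the gripper's body (76 mm by 85 mm) begins 54 mm behind the grasp point. The pads swing forward as they close: fully open they stand 13 mm farther back than shut.
Start: joints at [-81.818, 19.595, 87.324, -0, 73.075, -8.365], TCP at [0.15, -0.503, 0.231] pointing down, gripper open.
Joint ranges: [-145.02, 145.02], [-44.19, 115.74], [2.07, 154.8], [-57.11, 237.11], [16.16, 152.29], [-177.93, 177.93]. Speed limits (degrees/s): [147.25, 147.25, 180, 180, 180, 180].

INTERFACE

Orientations are given as a 3x3 rotation matrix whose columns are the frame's x, y, z axes.
In Python, from plant import arm gives the robot as it stands. Calls block until the motion is done:
- arm.movep(position, orientation): joint-space move of the TCP to a pose.
- arm.move_straight(position, rot=None, rate=0.15): straight line of the TCP; rot=None keeps the orientation; rate is the mean speed in m/s.
- arm.goto_joints(angles): joint-space move.
- arm.gripper_open() and arm.close_gripper(strength=None): open the fingers fully, or close them until they stop; strength is the grip in N (None keeps the last).
- arm.pause(seconds).
- arm.inverse_kinematics(position, orientation): joint angles nearest the present ones, or None.
- arm.read_state(): the state.
- arm.capture(name): name is "side" or "top" or "wrist"; returns a dict with "frame" (400x640x3 uint8, red, green, blue), "intrinsics" (3x3 intrinsics, pixels), "origin" and "orientation" of the camera in the world. Camera axes: x right, y down, z forward; pixel columns grow to the right and rows downward; lengths in m; the calibration is good to about 2 mm. The wrist camera is an equidistant fisheye: a pixel r from the principal point sees the ray r / f radians off the axis. A picture is of the moment at which its call begins. There is no depth.
A pose or a line that the arm cannot do raises arm.IKError and nothing moves.
- arm.hand_in(): hands the job in; it is judged then, once.
The state is a dict: "time_s": time; "qpos": joint angles; "dq": joint speeds; "effort": joint torques, N m; "position": TCP position; "orientation": TCP orientation; "ft_force": force on the tool from outside, world axes, zero at the start; "wrist_torque": the same for the moment, N m; "grip_width": finger opening in m; "grip_force": force on a finger pad.
Only numpy, scipy, OpenCV 4.12 (cv2) and the standard library are available. Lean on these libraries where they do the work, as an engineer would, in place of code of your own. Each camera call takes 0.05 s, during which the arm holds its last target. There are 200 camera calls.

TASK

The handle of the bench vise has been taken out: fetch the tommy bar (the plain steel bar with a collar and a straight grip) from the wooden tool block and push its thin end through the cross hole in the vise's square screw head, fully home so that its collar sits against the head, and let go. The screw has been left turned, so the hole leans. Leave the other tools in the block and do not move the oil bottle.

Things in the scene. Friction and masses are not known exactly. Their poses are not given: they have to be found in the camera images.
- vise: Blue bench vise, bolted down. Origin on the bench under the clamping face of the fixed jaw; z up; -x points along the screw to its square head. Screw axis: along the vise's x, at y = 0, z = 95 mm. Jaws 104 mm wide, top 151 mm above the bench; the moving jaw's upper part ends 74 mm behind the hole, its lower part (top at 117 mm) 32 mm behind. The jaw does not give when pushed.
- head_mid (a point): Fixed point on the screw axis, x = -136 mm in the vise's frame, and turned like the vise: the AVERAGE place of the hole's centre. The screw is out by an unmeasured amount, so the real hole lies up to 12 mm from here either way along the screw (vise x), and exactly here across it. Find it by touch or by eye.
- head_face (a point): Fixed point 13 mm above head_mid. The screw head is a bare steel block, 34 mm long along the screw, 34 wide, 26 thick, with one 13.5 mm hole (mouth hardly chamfered) right through the 26 mm thickness, crossing the screw axis at the block's centre. With the screw at angle 0 this point lies in the block's top face, 13 mm from the screw axis.
- spindle (a joint): Turn of the screw and its head about the vise's +x axis, rad. At 0 the hole is vertical; at angle a the hole's upper end leans so that its axis is (0, -sin a, cos a) in the vise's frame. Starts between -0.42 and 0.42. Stiff (needs about 0.35 N m to turn), stays where left.
- bar: Tommy bar, steel, 0.11 to 0.23 kg, 134 mm long, round. Origin at the centre of the thin end's tip, z along the bar towards the grip. Shank 11 mm diameter from 0 to 90 mm, its tip edge bevelled 1 mm; collar 22 mm diameter from 90 to 94 mm; grip 18 mm diameter from 94 to 134 mm. Starts upright, thin end down, in one of the three holes of the tool block (which varies), leaning up to 4 degrees.
- bar_seat (a point): Point on the bar's axis 77 mm from the tip, 13 mm from the collar's face: it lies on the screw's axis when the bar is fully home.
- rack: Wooden tool block, fixed, 56 x 190 x 50 mm (x, y, z); origin under its centre. Three 13.5 mm upright holes 40 mm deep, in a row along its y, 62 mm apart, each with a tool standing in it, tip 10 mm above the bench.
- punch: Slim steel punch standing in the tool block, no collar: shank 11 mm diameter, head 13 mm diameter, 105 mm long. Origin at its lower tip, z up. Leave it.
- driver: Screwdriver with a bulbous black handle, 28 mm diameter, standing in the tool block, 130 mm long. Origin at its lower tip, z up. Leave it.
- oil_bottle: Yellow oil bottle, 52 mm diameter, 120 mm tall, on the bench. Origin under its centre. Leave it.
Mind the look-alikes: they are no part of the job. What is shaped like the bar but green is not meant.

How it is judged:
By the outcome, as a careful person would: the job done as asked, in the order asked, and still so for the second after the job is handed in, with the robot touching nothing.
It also fails if it takes over 58 s, if anything falls off the work surface, if the arm or the gripper's body presses on something with over 40 N, if the wrist force passes 120 N, or if a joint passes its speed limit or range.

## Working session

There is one attempt and no reset: what is moved stays moved. The work goes in short steps, each a Python script; the robot and the scene stay as the last script left them, time stands still between calls to the robot, and variables do not carry over. Pictures are saved under pics/ and viewed, at most 13 in all, crops included, and the job is handed in when it is done.

```bash
ls; mkdir -p pics; python3 - <<'E'
from plant import arm
import cv2
for n in ("side","top"):
    c=arm.capture(n); cv2.imwrite(f"pics/{n}0.png",c["frame"][:,:,::-1])
    print(n,c["intrinsics"].tolist(),c["origin"],c["orientation"].tolist())
s=arm.read_state(); print(s["time_s"],s["ft_force"])
E
```

```text
pics
side [[467.2202164777962, 0.0, 313.60755303093066], [0.0, 467.2202164777962, 202.86682003738682], [0.0, 0.0, 1.0]] [0.26198374 0.67341321 0.65968354] [[-0.8974359635900298, -0.26357369296842187, 0.35374793233349494], [-0.44109749892443995, 0.5244031903340246, -0.72830919972914], [0.0064566011057360295, -0.8096481966524007, -0.5868799791777503]]
top [[369.4528061245357, 0.0, 320.9992428603621], [0.0, 369.4528061245357, 201.65343364477337], [0.0, 0.0, 1.0]] [ 0.48999265 -0.06201982  0.90059849] [[0.009033120500437454, -0.9932146440048898, 0.11594426966549037], [-0.9999447381218173, -0.008348458735402372, 0.006389361410425184], [-0.005378051367765298, -0.1159955782389254, -0.9932351697319737]]
0.1 [0.66546504 0.41940026 0.1049164 ]
```

View pics/side0.png

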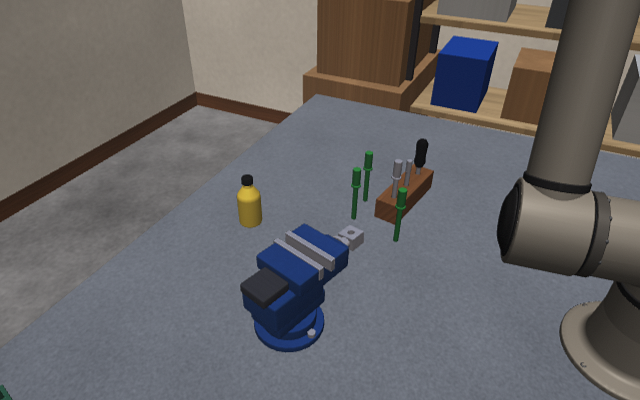

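View pics/top0.png

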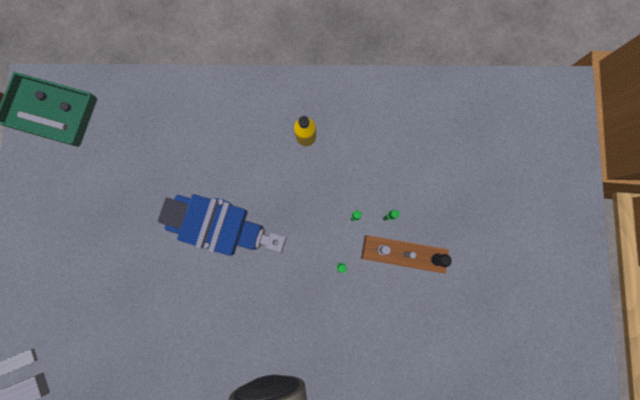

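Side view: vise with head at about (350,237) and rack at (405,190). The bar with its collar stands in the near rack hole, grip at (397,167), with the punch in the middle and the driver far. Three green decoys stand around it. In the top view the head is at (272,242), the bar (384,250), the punch (413,255), the driver (441,260), the decoys (357,215), (394,214) and (342,268), and the bottle (305,128).

```bash
python3 - <<'E'
import cv2,numpy as np
t=cv2.imread("pics/top0.png");s=cv2.imread("pics/side0.png")
a=cv2.resize(t[195:285,150:300],None,fx=5,fy=5,interpolation=cv2.INTER_CUBIC)[:300*2]
b=cv2.resize(t[200:280,335:455],None,fx=6,fy=6,interpolation=cv2.INTER_CUBIC)
c=cv2.resize(s[140:260,320:440],None,fx=5,fy=5,interpolation=cv2.INTER_CUBIC)
cv2.imwrite("pics/a.png",a);cv2.imwrite("pics/c.png",c)
cv2.imwrite("pics/b.png",b)
E
cat > h.py <<'E'
import cv2,numpy as np
from plant import arm
K={"side":(np.array([[467.22,0,313.608],[0,467.22,202.867],[0,0,1]]),np.array([0.26198374,0.67341321,0.65968354]),np.array([[-0.89743596,-0.26357369,0.35374793],[-0.4410975,0.52440319,-0.7283092],[0.0064566,-0.8096482,-0.58687998]])),
"top":(np.array([[369.4528,0,320.9992],[0,369.4528,201.6534],[0,0,1]]),np.array([0.48999265,-0.06201982,0.90059849]),np.array([[0.00903312,-0.99321464,0.11594427],[-0.99994474,-0.00834846,0.00638936],[-0.00537805,-0.11599558,-0.99323517]]))}
def ray(n,p):
    k,o,R=K[n]; d=R@np.linalg.inv(k)@[p[0],p[1],1]; return o,d/np.linalg.norm(d)
def onz(n,p,z):
    o,d=ray(n,p); return o+d*(z-o[2])/d[2]
def tri(p,q):
    o1,d1=ray("top",p);o2,d2=ray("side",q)
    t=np.linalg.lstsq(np.c_[d1,-d2],o2-o1,rcond=None)[0]
    a,b=o1+d1*t[0],o2+d2*t[1]; return (a+b)/2,np.linalg.norm(a-b)
E
```

```text
(no output)
```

View pics/a.png

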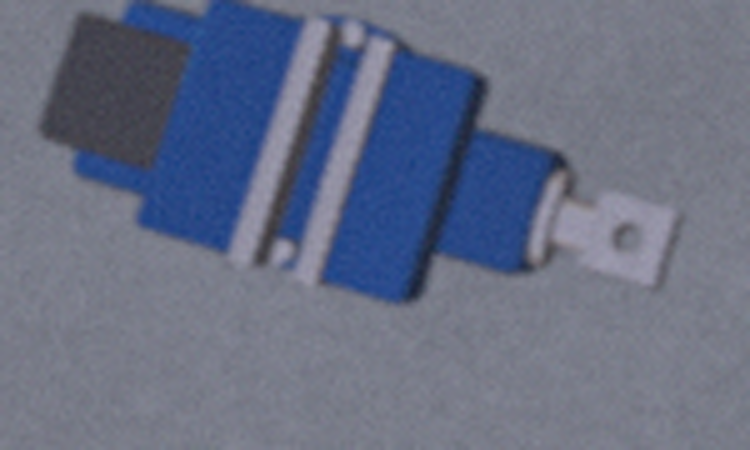

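View pics/c.png

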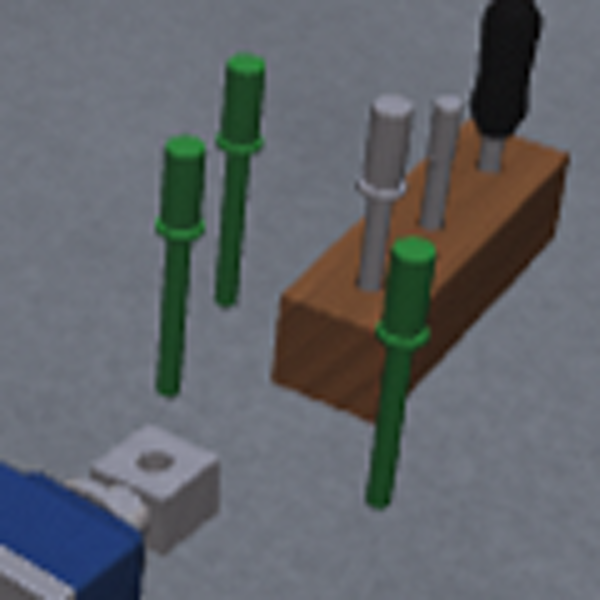

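Crop a: hole mouth at (629,238), jaw stripes running (318,22)-(244,262) and (380,45)-(310,280). Crop c: hole at (155,461), the head's top facing slightly toward the camera, bar top at (392,103), shank entering the rack at (371,288).

```bash
python3 - <<'E'
from h import *
np.set_printoptions(precision=4,suppress=True)
A=lambda p:((p[0]+.5)/5-.5+150,(p[1]+.5)/5-.5+195)
C=lambda p:((p[0]+.5)/5-.5+320,(p[1]+.5)/5-.5+140)
t=cv2.imread("pics/top0.png");s=cv2.imread("pics/side0.png")
hsv=cv2.cvtColor(t,cv2.COLOR_BGR2HSV)
br=cv2.inRange(hsv,(3,100,50),(20,255,255)); br[:,:340]=0;br[:,470:]=0;br[:220]=0;br[290:]=0
cn=max(cv2.findContours(br,0,2)[0],key=cv2.contourArea)
print("rack",cv2.minAreaRect(cn))
bx=cv2.boxPoints(cv2.minAreaRect(cn)); R=np.array([onz("top",p,.05) for p in bx]); print(R,np.linalg.norm(R-np.roll(R,1,0),axis=1))
m=R.mean(0); 
roi=cv2.inRange(hsv,(0,0,110),(180,70,255))
roi2=cv2.bitwise_and(roi,cv2.fillPoly(np.zeros_like(roi),[bx.astype(int)],255))
for c in cv2.findContours(roi2,0,2)[0]:
    if cv2.contourArea(c)>10: print("grey",cv2.minEnclosingCircle(c),cv2.contourArea(c))
print("bar tri",tri((384,249),C((392,103))), onz("side",C((392,103)),.144),"collar",onz("side",C((382,186)),.102),"shank",onz("side",C((371,288)),.05))
print("hole tri",tri(A((629,238)),C((155,461))),onz("top",A((629,238)),.108))
for q in [((318,22),(244,262)),((380,45),(310,280))]:
    a,b=[onz("top",A(p),.151) for p in q]; d=b-a; print("stripe",a,b,np.linalg.norm(d),np.degrees(np.arctan2(d[1],d[0])),(a+b)/2)
print("headtop",[tri(A(p),C(q)) for p,q in zip([(612,190),(683,212),(655,290),(580,265)],[(92,472),(150,425),(220,460),(160,508)])])
g=cv2.inRange(hsv,(45,100,40),(80,255,255)); g[:,:300]=0
for c in cv2.findContours(g,0,2)[0]:
    if cv2.contourArea(c)>10: e=cv2.minEnclosingCircle(c)[0];print("green",e,onz("top",e,.134))
E
```

```text
rack ((405.20635986328125, 253.83055114746094), (84.6913833618164, 23.808589935302734), 10.007980346679688)
[[ 0.4605 -0.1498  0.05  ]
 [ 0.5138 -0.1594  0.05  ]
 [ 0.482  -0.3492  0.05  ]
 [ 0.4293 -0.3382  0.05  ]] [0.1911 0.0541 0.1924 0.0539]
grey ((412.6052551269531, 254.8157958984375), 3.2413265705108643) 25.5
grey ((383.5, 250.0), 6.576573371887207) 93.5
bar tri (array([ 0.4807, -0.1863,  0.1452]), np.float64(0.004016634434296248)) [ 0.4793 -0.189   0.144 ] collar [ 0.4788 -0.1884  0.102 ] shank [ 0.4768 -0.1844  0.05  ]
hole tri (array([0.4939, 0.0395, 0.1073]), np.float64(0.001508184157048784)) [0.4946 0.0396 0.108 ]
stripe [0.5811 0.1636 0.151 ] [0.4833 0.1893 0.151 ] 0.10112150739776998 165.2674377774494 [0.5322 0.1764 0.151 ]
stripe [0.5719 0.1378 0.151 ] [0.4764 0.1623 0.151 ] 0.09859142274171108 165.59454648513105 [0.5241 0.1501 0.151 ]
headtop [(array([0.5148, 0.0483, 0.1007]), np.float64(0.0006980704678284605)), (array([0.5052, 0.0169, 0.1043]), np.float64(0.001595006521518175)), (array([0.4722, 0.028 , 0.1073]), np.float64(0.0009636564494057302)), (array([0.4826, 0.0606, 0.1049]), np.float64(0.0007288203684924321))]
green (341.4285583496094, 267.4285583496094) [ 0.4444 -0.1001  0.134 ]
green (356.0, 215.5) [ 0.5511 -0.1301  0.134 ]
green (391.5, 214.5) [ 0.5538 -0.2039  0.134 ]
```

View pics/b.png

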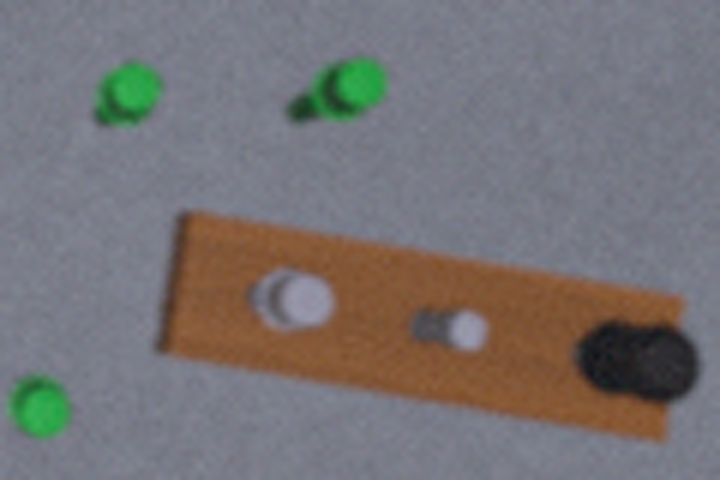

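Crop b confirms the bar, with its collar, in the rack hole nearest the vise, top at (305,300), and the three decoys. Measured sizes match the rack (190x54 mm), bar top (z = 145 mm) and head (z about 107 mm). Next, two wrist views of the head from either side.

```bash
cat >> h.py <<'E'
def down(deg,tilt=None):
    t=np.radians(deg); y=np.array([np.cos(t),np.sin(t),0]); z=np.array([0,0,-1.]) if tilt is None else -np.asarray(tilt)
    y=y-z*(y@z); y/=np.linalg.norm(y); return np.c_[np.cross(y,z),y,z]
E
python3 - <<'E'
from h import *
import json
np.set_printoptions(precision=4,suppress=True)
B=lambda p:((p[0]+.5)/6-.5+335,(p[1]+.5)/6-.5+200)
C=lambda p:((p[0]+.5)/5-.5+320,(p[1]+.5)/5-.5+140)
print("bar",onz("top",B((305,300)),.144),tri(B((305,300)),C((392,103))))
for p in [(168,390),(226,300),(378,500)]: print("decoy base",onz("side",C(p),0))
for p,q in [((133,90),(185,147)),((360,86),(245,64)),((40,407),(413,250))]: print("decoy top",tri(B(p),C(q)))
print(arm.read_state()["orientation"])
for i,(x,y) in enumerate([(0.43,-0.03),(0.56,-0.03)]):
    arm.movep([x,y,.24],down(-15))
    c=arm.capture("wrist"); cv2.imwrite(f"pics/w{i}.png",c["frame"][:,:,::-1])
    json.dump({k:np.asarray(c[k]).tolist() for k in("intrinsics","origin","orientation")},open(f"w{i}.json","w"))
    s=arm.read_state();print(c["intrinsics"][0],c["origin"],c["orientation"],s["position"],s["time_s"],s["qpos"])
a=np.hstack([cv2.imread("pics/w0.png"),cv2.imread("pics/w1.png")])
cv2.imwrite("pics/w.png",cv2.resize(cv2.imread("pics/w0.png"),None,fx=1.25,fy=1.25))
E
```

```text
bar [ 0.4815 -0.1887  0.144 ] (array([ 0.4805, -0.1891,  0.1437]), np.float64(0.002128696419711952))
decoy base [ 0.5524 -0.1343  0.    ]
decoy base [ 0.5543 -0.2133  0.    ]
decoy base [ 0.4411 -0.1028  0.    ]
decoy top (array([ 0.5525, -0.132 ,  0.133 ]), np.float64(0.0013973738993996168))
decoy top (array([ 0.5547, -0.2107,  0.1328]), np.float64(0.0010229778664861172))
decoy top (array([ 0.4426, -0.1003,  0.1327]), np.float64(0.0035483090523183583))
[[ 0.9586  0.2848 -0.0002]
 [ 0.2848 -0.9586  0.0014]
 [ 0.0002 -0.0014 -1.    ]]
[309.7069   0.     321.3301] [0.4489 0.037  0.3821] [[ 0.9654 -0.2505 -0.0724]
 [-0.2607 -0.9269 -0.27  ]
 [ 0.0005  0.2796 -0.9601]] [ 0.4301 -0.0307  0.2399] 2.1333 [-14.2859   9.2494 100.0056  -0.0108  70.7454   0.8004]
[309.7069   0.     321.3301] [0.5788 0.0371 0.3813] [[ 0.9656 -0.2494 -0.0742]
 [-0.2602 -0.9271 -0.2696]
 [-0.0015  0.2797 -0.9601]] [ 0.5593 -0.0304  0.2396] 2.7667 [-10.9457  23.0005  80.8097  -0.0065  76.2761   4.0951]
```

View pics/w.png

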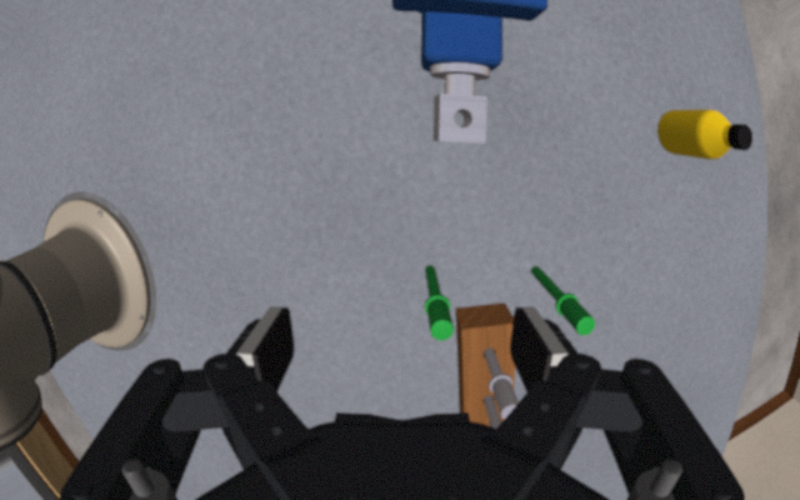

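Wrist view: head at (462,118) with its hole at (463,118), decoys at (440,328) and (583,322), the bar at (505,395). It is far away, so I take an oblique view of the head's end face, from which the lean can be read directly.

```bash
python3 - <<'E'
from h import *
import json
np.set_printoptions(precision=4,suppress=True)
vx=np.array([np.cos(np.radians(75.3)),np.sin(np.radians(75.3)),0])
for yaw in (160,150,140,-200):
  for th in (40,30,20):
    t=np.radians(th); up=-(vx*np.sin(t)-np.array([0,0,np.cos(t)]))
    R=down(yaw,up); P=np.array([.4946,.0396,.0])-vx*.09+[0,0,.19]
    q=arm.inverse_kinematics(P,R)
    if q is not None: break
  if q is not None: break
print(yaw,th,q)
arm.movep(P,R); c=arm.capture("wrist"); cv2.imwrite("pics/w2.png",c["frame"][:,:,::-1])
json.dump({k:np.asarray(c[k]).tolist() for k in("intrinsics","origin","orientation")},open("w2.json","w"))
print(c["origin"],c["orientation"],arm.read_state()["time_s"])
cv2.imwrite("pics/w2v.png",cv2.resize(c["frame"][:,:,::-1],None,fx=1.25,fy=1.25))
E
```

```text
160 40 [-39.006   22.9969 102.5893  37.0161  76.6666 143.678 ]
[ 0.4304 -0.188   0.2536] [[-0.9511  0.2056  0.2306]
 [ 0.3057  0.5197  0.7977]
 [ 0.0442  0.8292 -0.5572]] 4.9083
```

View pics/w2v.png

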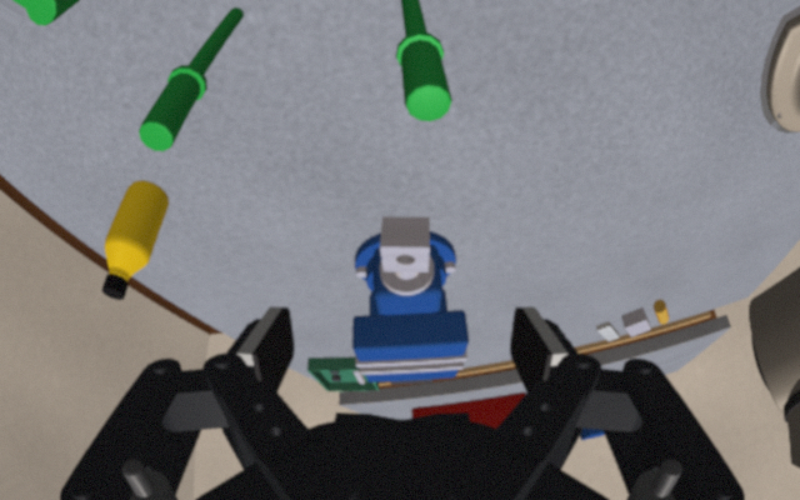

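The oblique view shows the head's darker end face at (383–430, 217–248) and the bright top face with the hole at (406,259). I zoom in on it.

```bash
python3 - <<'E'
import cv2
s=cv2.imread("pics/w2.png")[165:240,280:375]
cv2.imwrite("pics/w2z.png",cv2.resize(s,None,fx=8,fy=8,interpolation=cv2.INTER_CUBIC))
E
```

```text
(no output)
```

View pics/w2z.png

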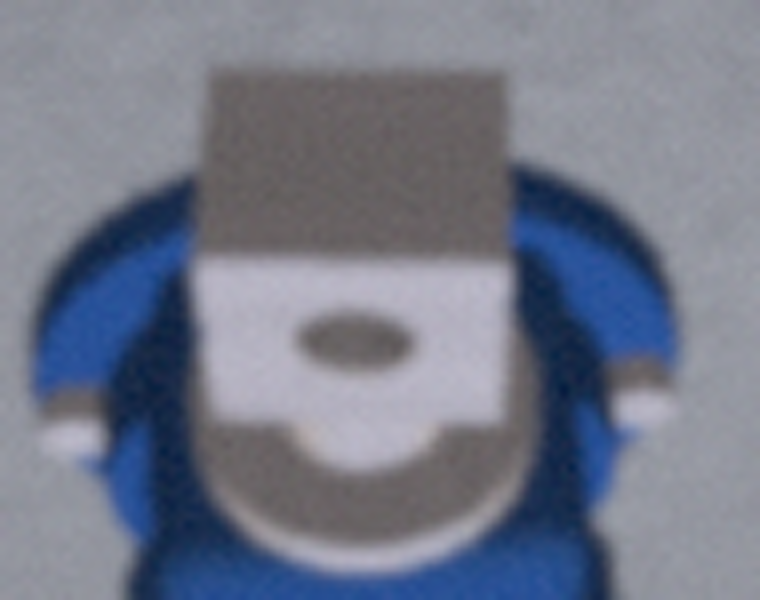

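```bash
cat >> h.py <<'E'
def fray(w,p):
    import json; w=json.load(open(w)) if isinstance(w,str) else w; k=np.array(w["intrinsics"]); v=np.array([p[0]-k[0,2],p[1]-k[1,2]]); r=np.linalg.norm(v); th=r/k[0,0]
    return np.array(w["origin"]),np.array(w["orientation"])@np.r_[v/r*np.sin(th),np.cos(th)]
def hit(o,d,n,p0): return o+d*((p0-o)@n)/(d@n)
E
python3 - <<'E'
from h import *
np.set_printoptions(precision=4,suppress=True)
Z=lambda p:((p[0]+.5)/8-.5+280,(p[1]+.5)/8-.5+165)
o,d=fray("w2.json",Z((355,341))); hole=hit(o,d,np.array([0,0,1.]),np.array([0,0,.108])); print("hole z108",hole)
for yaw in (74.8,75.4):
  y=np.radians(yaw); vx=np.array([np.cos(y),np.sin(y),0]); vy=np.array([-vx[1],vx[0],0])
  h=np.array([.4946,.0396,.108])
  pts=[]
  for p in [(207,72),(510,70),(516,254),(193,256)]:
    o,d=fray("w2.json",Z(p)); q=hit(o,d,vx,h-17e-3*vx); pts.append([(q-h)@vy,q[2]])
  pts=np.array(pts);print(yaw,pts*1e3, "sizes",np.linalg.norm(pts-np.roll(pts,1,0),axis=1)*1e3)
  for i,j in [(0,1),(3,2)]: dd=pts[j]-pts[i]; print("lean from edge",np.degrees(np.arctan2(dd[1],dd[0])))
  for i,j in [(0,3),(1,2)]: dd=pts[j]-pts[i]; print("lean side",np.degrees(np.arctan2(-dd[0],dd[1])))
  c=pts.mean(0); print("centre",h+vy*c[0],"z",c[1])
E
```

```text
hole z108 [0.4936 0.0373 0.108 ]
74.8 [[-14.4636  80.17  ]
 [ 19.6131  82.5931]
 [ 18.135  107.4257]
 [-16.3327 105.1004]] sizes [25.0003 34.1627 24.8766 34.5461]
lean from edge 4.06716653956192
lean from edge 3.859499018095206
lean side 4.287762608210122
lean side 3.406375757431653
centre [0.4929 0.0401 0.108 ] z 0.09382229526646356
75.4 [[-14.2978  80.051 ]
 [ 19.776   82.7537]
 [ 18.3003 107.5527]
 [-16.1701 104.9852]] sizes [25.0044 34.1808 24.8429 34.5658]
lean from edge 4.535172442977943
lean from edge 4.259822566635358
lean side 4.294071621459408
lean side 3.405404845981614
centre [0.4928 0.0401 0.108 ] z 0.09383564435307659
```

Lean a is about +4°, and the head measures 34.3 x 25 mm, as specified. Hole axis is near (0.493, 0.0387, 0.095). Now grasp the bar.

```bash
python3 - <<'E'
from h import *
import json
np.set_printoptions(precision=4,suppress=True)
R=down(12)
arm.movep([.4808,-.1885,.22],R)
arm.move_straight([.4808,-.1885,.108],rate=.12)
arm.close_gripper(90)
s=arm.read_state();print(s["grip_width"],s["grip_force"],s["position"],s["ft_force"])
arm.move_straight([.4808,-.1885,.27],rate=.12)
arm.movep([.4935,.0385,.27],down(-15))
for n in("side","wrist","top"):
    c=arm.capture(n);cv2.imwrite(f"pics/g_{n}.png",c["frame"][:,:,::-1])
    if n=="wrist": json.dump({k:np.asarray(c[k]).tolist() for k in("intrinsics","origin","orientation")},open("w3.json","w"))
s=arm.read_state();print(s["grip_width"],s["position"],s["orientation"],s["ft_force"],s["time_s"],s["qpos"])
a=cv2.imread("pics/g_side.png")[130:270,290:410];b=cv2.imread("pics/g_wrist.png")[150:400,210:430]
a=cv2.resize(a,None,fx=4,fy=4,interpolation=cv2.INTER_CUBIC)[:560];b=cv2.resize(b,(310,560*0+352),interpolation=cv2.INTER_CUBIC)
m=np.zeros((560,790,3),np.uint8);m[:,:480]=a;m[:352,480:790]=b;cv2.imwrite("pics/g.png",m)
E
```

```text
0.01600109697654248 87.64320015907288 [ 0.4807 -0.1886  0.1084] [-1.4551 -0.0602  4.1545]
0.015706216253240923 [0.4937 0.0373 0.2699] [[ 0.2601  0.9656 -0.0002]
 [ 0.9656 -0.2601 -0.0003]
 [-0.0003 -0.0001 -1.    ]] [-0.2999 -0.4537 -0.5243] 11.9167 [-4.5487 14.7879 87.9381 -0.0169 77.2834 10.5334]
```

View pics/g.png

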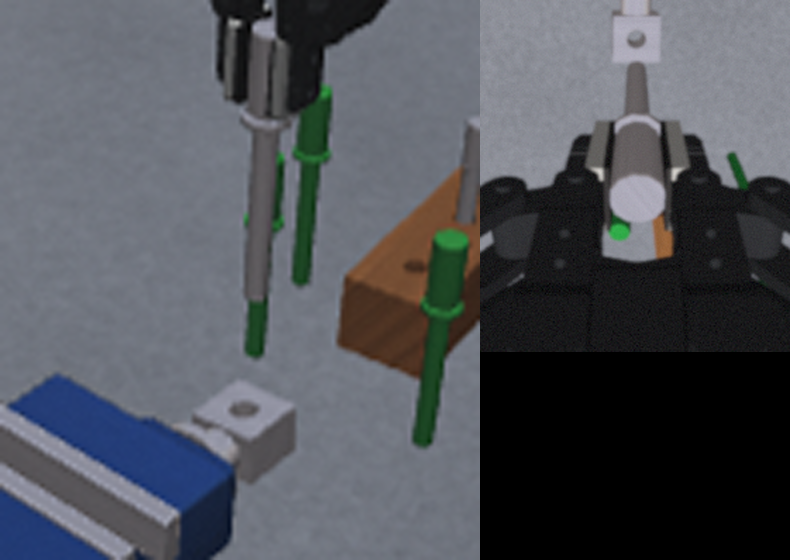

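The bar is gripped and its axis centred in the wrist view (tip at (637,66), centred on the gripper). In the side view the tip is at (256,298), the collar at (263,118) and the rack hole is empty. I compute the tilt in the hand.

```bash
python3 - <<'E'
from h import *
np.set_printoptions(precision=4,suppress=True)
s=arm.read_state(); T=s["position"];R=np.array(s["orientation"]);print(T,s["time_s"],s["ft_force"])
S=lambda p:((p[0]+.5)/4-.5+290,(p[1]+.5)/4-.5+130)
W=lambda p:((p[0]-480+.5)/(310/220)-.5+210,(p[1]+.5)/(352/250)-.5+150)
for p in [(256,298),(262,120),(266,28)]:
    o,d=ray("side",S(p)); q=hit(o,d,R[:,1],T); print("tool-frame mm",R.T@(q-T)*1e3,q)
for p in [(637,66),(638,198)]:
    o,d=fray("w3.json",W(p)); q=hit(o,d,R[:,0],T); print("wrist",R.T@(q-T)*1e3,q)
o,d=ray("side",S((243,408)));print("hole side",hit(o,d,np.array([0,0,1.]),np.array([0,0,.108])))
o,d=fray("w3.json",W((636,38)));print("hole wrist",hit(o,d,np.array([0,0,1.]),np.array([0,0,.108])))
E
```

```text
[0.4937 0.0373 0.2699] 11.9167 [-0.2999 -0.4537 -0.5243]
tool-frame mm [ -3.1716  -0.     102.1322] [0.4929 0.0342 0.1677]
tool-frame mm [ 1.4756 -0.      7.9158] [0.4941 0.0387 0.2619]
tool-frame mm [  3.0106  -0.     -35.5759] [0.4945 0.0402 0.3054]
wrist [ 0.      0.5235 99.6093] [0.4942 0.0371 0.1702]
wrist [  0.       0.7768 -36.0416] [0.4945 0.0371 0.3059]
hole side [0.4934 0.0398 0.108 ]
hole wrist [0.4942 0.0399 0.108 ]
```

```bash
cat >> h.py <<'E'
vx=np.array([np.cos(np.radians(75.2)),np.sin(np.radians(75.2)),0]); vy=np.array([-vx[1],vx[0],0])
a=np.radians(4.0); n=-np.sin(a)*vy+np.cos(a)*np.array([0,0,1.])
M=np.array([.494,.0394,.108]); tT=np.array([-3.2,.5,100])*1e-3; b=np.array([6.2,.2,-136]);b/=np.linalg.norm(b)
def align(b,n,yaw=-14.8):
    from scipy.spatial.transform import Rotation
    R0=down(yaw); u=R0@b; c=np.cross(u,n); s=np.linalg.norm(c)
    return Rotation.from_rotvec(c/s*np.arcsin(s)).as_matrix()@R0
RB=align(b,n)
def tcp(s,dx=0,dy=0): return M+n*s+vx*dx+vy*dy-RB@tT   # tip s above the mouth
E
python3 - <<'E'
from h import *
import json
np.set_printoptions(precision=4,suppress=True)
P=tcp(.02); arm.movep(P,RB); P=tcp(.007); arm.move_straight(P,rate=.05); arm.pause(.3)
s=arm.read_state(); print((s["position"]-P)*1e3,s["ft_force"],s["time_s"],np.abs(s["orientation"]-RB).max())
for nme in("side","wrist"):
    c=arm.capture(nme);cv2.imwrite(f"pics/i_{nme}.png",c["frame"][:,:,::-1])
    if nme=="wrist": json.dump({k:np.asarray(c[k]).tolist() for k in("intrinsics","origin","orientation")},open("w4.json","w"))
A=cv2.imread("pics/i_side.png")[180:255,325:375];B=cv2.imread("pics/i_wrist.png")[150:225,280:365]
m=np.hstack([cv2.resize(A,(400,600),interpolation=cv2.INTER_CUBIC),cv2.resize(B,(680,600),interpolation=cv2.INTER_CUBIC)[:,140:540]])
cv2.imwrite("pics/i.png",m)
E
```

```text
[0.1117 0.0478 0.247 ] [-1.4186  0.2235 -1.2521] 12.9167 0.0005345076994246606
```

View pics/i.png

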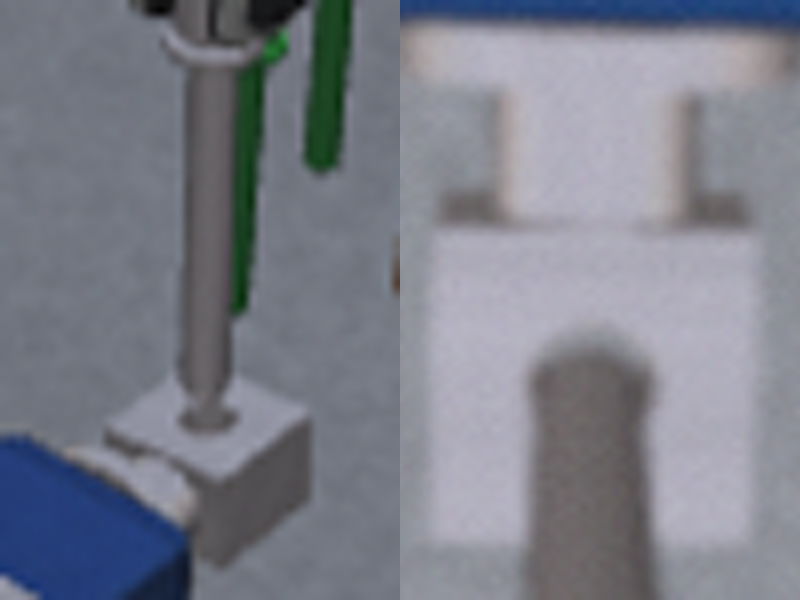

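The tip stands just over the hole in both views: side tip (205,395) over hole (209,420), wrist tip (592,360) on the block's midline. Descend under force watch.

```bash
python3 - <<'E'
from h import *
np.set_printoptions(precision=3,suppress=True)
f0=arm.read_state()["ft_force"]
for s in [3,1,0,-1,-2,-4,-6,-9,-12,-16,-20]:
    P=tcp(s*1e-3); arm.move_straight(P,rate=.03)
    st=arm.read_state(); F=st["ft_force"]-f0; e=st["position"]-P
    print(s,"F vx,vy,n",np.array([F@vx,F@vy,F@n]),"err",np.array([e@vx,e@vy,e@n])*1e3,round(st["time_s"],2))
    if np.linalg.norm(F)>15: break
E
```

```text
3 F vx,vy,n [-0.029 -0.321 -0.905] err [-0.026  0.198 -0.33 ] 13.3
1 F vx,vy,n [ 0.439 -0.728 -1.126] err [-0.028  0.073 -0.145] 13.55
0 F vx,vy,n [ 0.924 -0.976 -0.14 ] err [ 0.002  0.029 -0.043] 13.8
-1 F vx,vy,n [-0.165 -1.787 -0.733] err [ 0.002  0.058 -0.07 ] 14.05
-2 F vx,vy,n [ 0.789 -0.756  0.08 ] err [-0.036  0.002 -0.043] 14.3
-4 F vx,vy,n [ 0.308 -2.308  0.231] err [-0.075  0.076 -0.181] 14.55
-6 F vx,vy,n [-0.435 -1.729 -0.884] err [-0.032  0.083 -0.159] 14.8
-9 F vx,vy,n [ 0.675 -1.672 -0.284] err [-0.039  0.153 -0.246] 15.05
-12 F vx,vy,n [ 1.013 -2.359 -1.2  ] err [-0.028  0.152 -0.251] 15.3
-16 F vx,vy,n [ 0.911 -2.046 -0.044] err [-0.023  0.166 -0.263] 15.58
-20 F vx,vy,n [ 0.6   -1.207 -0.807] err [-0.007  0.158 -0.241] 15.87
```

It entered freely. Continue to the collar contact.

```bash
python3 - <<'E'
from h import *
np.set_printoptions(precision=3,suppress=True)
dx=dy=0; s=-20
f0=np.array([-1.4,.2,-1.25])
while s>-96:
    s-= 4 if s>-80 else 1.5
    P=tcp(s*1e-3,dx,dy); arm.move_straight(P,rate=.05)
    st=arm.read_state(); F=st["ft_force"]-f0
    f=np.array([F@vx,F@vy,F@n]); e=st["position"]-P
    print(s,f,st["wrist_torque"],round(e@n*1e3,2),round(st["time_s"],2))
    dx+=np.clip(f[0],-10,10)*4e-5; dy+=np.clip(f[1],-10,10)*4e-5
    if abs(f[2])>18 or np.linalg.norm(F)>35: break
print(dx,dy)
E
```

```text
-24 [-0.278 -1.357 -0.027] [-0.124 -0.053  0.023] -0.3 16.12
-28 [ 0.913 -0.74  -0.165] [-0.099 -0.052 -0.011] -0.28 16.37
-32 [ 0.024 -1.129  0.561] [-0.025 -0.034 -0.023] -0.29 16.62
-36 [ 0.222 -2.141 -0.867] [-0.058 -0.063  0.   ] -0.27 16.87
-40 [ 0.526 -1.96   0.724] [-0.066 -0.1    0.009] -0.29 17.12
-44 [ 1.563 -0.688  0.358] [ 0.011 -0.053  0.045] -0.3 17.37
-48 [-0.497 -1.107  0.537] [-0.048 -0.067  0.015] -0.28 17.62
-52 [-0.076 -1.766 -0.045] [-0.007 -0.061 -0.039] -0.33 17.87
-56 [ 0.863 -0.956  0.481] [-0.049 -0.036  0.002] -0.29 18.12
-60 [-0.131 -1.257  0.217] [-0.042 -0.024  0.032] -0.29 18.37
-64 [ 0.856 -2.09   0.486] [-0.042 -0.052  0.006] -0.26 18.62
-68 [-0.592 -1.189 -0.609] [-0.046 -0.071  0.019] -0.27 18.87
-72 [-0.105 -1.291 -0.697] [-0.007 -0.024 -0.023] -0.29 19.12
-76 [ 0.193 -2.644  0.389] [-0.06  -0.039  0.081] -0.28 19.37
-80 [ 0.684 -1.629 -0.002] [-0.027 -0.021  0.065] -0.31 19.62
-81.5 [ 0.842 -0.673 -0.005] [ 0.063  0.022 -0.014] -0.07 19.87
-83.0 [ 1.892 -0.567  0.104] [ 0.134 -0.033 -0.001] -0.1 20.12
-84.5 [ 1.094 -0.997 -0.326] [ 0.124 -0.059 -0.052] -0.13 20.37
-86.0 [ 1.86  -0.448  0.005] [ 0.15  -0.073  0.008] -0.12 20.62
-87.5 [ 2.323 -1.663 -0.292] [ 0.265 -0.101 -0.003] -0.11 20.87
-89.0 [ 0.712 -1.244  0.652] [ 0.258 -0.1   -0.022] -0.13 21.12
-90.5 [ 2.841 -1.034 -0.456] [ 0.367 -0.06  -0.002] -0.12 21.37
-92.0 [2.096 0.38  6.482] [ 0.371  0.244 -0.055] 0.46 21.62
-93.5 [ 0.788  3.213 17.571] [0.354 1.013 0.002] 1.78 21.87
-95.0 [-0.122  5.495 27.924] [0.413 1.682 0.049] 3.14 22.12
0.0007396700912522434 -0.0007792609520905815
```

Collar contact at about −91.5 mm with 28 N. Ease off, release, retreat along the bar and look.

```bash
python3 - <<'E'
from h import *
P=tcp(-.0918,.0007,-.0007); arm.move_straight(P,rate=.03); arm.pause(.2)
print(arm.read_state()["ft_force"])
arm.gripper_open(); arm.pause(.3)
arm.move_straight(P+n*.10,rate=.1)
arm.movep(P+n*.12+np.array([-.02,-.18,.05]),down(-15)); arm.pause(.3)
A=arm.capture("side")["frame"][:,:,::-1];B=arm.capture("top")["frame"][:,:,::-1]
cv2.imwrite("pics/e_side.png",A);cv2.imwrite("pics/e_top.png",B)
m=np.hstack([cv2.resize(A[170:270,310:390],(480,600),interpolation=cv2.INTER_CUBIC),cv2.resize(B[200:280,250:290],(300,600),interpolation=cv2.INTER_CUBIC)])
cv2.imwrite("pics/e.png",m); s=arm.read_state(); print(s["time_s"],s["ft_force"],s["position"])
E
```

```text
[-1.53922196  1.45989355  7.32148109]
25.8917 [-0.20446711 -0.92441537 -0.23896064] [ 0.48265792 -0.1428951   0.28575358]
```

View pics/e.png

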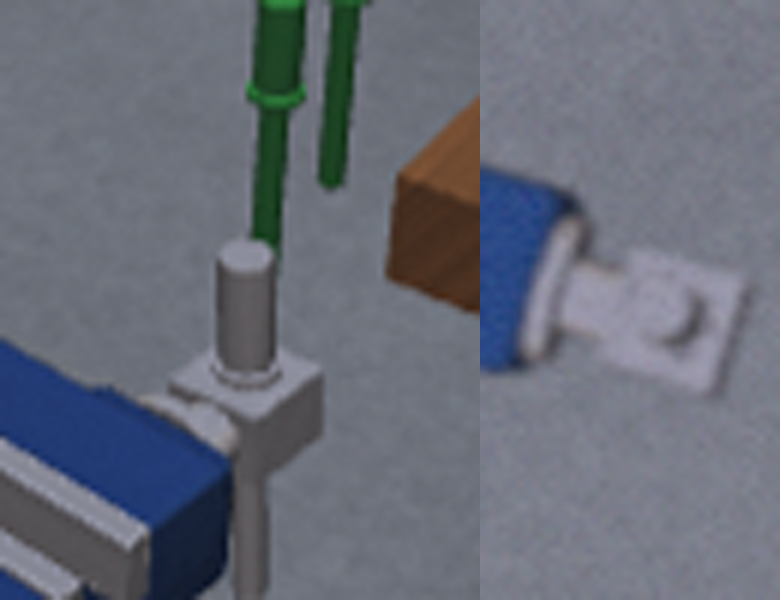

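The side view shows the collar flat on the head at (247,375), the shank out below at (250,540), and nothing else moved in view. The arm is clear.

```bash
python3 -c "
from plant import arm
print(arm.hand_in())"
```

```text
the job is handed in; nothing more can be done
None
```

The tommy bar is pushed fully through the leaning cross hole, collar against the head, and let go; the arm stood clear and I handed the job in at about 26 s, though hand-in returned no verdict.

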